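# Clear the blocked drawer, fetch the sanding block, put the tools back

### The arm

A 6-joint arm with a two-finger parallel gripper is mounted at the origin on a cart in front of the work surface, level with it; the furniture and walls round the work are solid. World frame = base frame: x ahead of the robot, y to its left, z up, the work surface at z = 0. Lengths are in m, angles in rad, forces in N, time in s.
With the tool pointing down it reaches from about 0.4 to 0.925 m from the base axis. Payload 3.4 kg.
Tool frame: the origin (TCP) lies midway between the tips of the shut fingers; the grasp point (between the pads) lies ctrl.pinch_z behind it (ctrl.pinch_z is the distance from the TCP to the grasp point, in m); z points along the fingers, y is the line along which they close (so a half turn about z gives the same grasp; the last joint's range is limited). The gripper opens to 85 mm and grips with 20 to 120 N. Pads are 22 mm wide; open, the fingers measure 114 mm over their backs; the gripper's body (76 mm by 85 mm) begins 54 mm behind the grasp point. The pads swing forward as they close: fully open they stand 13 mm farther back than shut.
Start: joints at [-1.423, 0.307, 1.506, -0, 1.328, -0.073], TCP at [0.126, -0.561, 0.231] pointing down, gripper open.
Joint ranges: [-3.12, 3.12], [-1.05, 2.28], [0.14, 2.33], [-1.42, 4.57], [0.1, 2.73], [-2.68, 2.68]. Speed limits (rad/s): [2.57, 2.57, 3.14, 3.14, 3.14, 3.14].

### API

Orientations are given as a 3x3 rotation matrix whose columns are the frame's x, y, z axes.
In Python, from cell import ctrl gives the robot as it stands.
- The arm moves only by the shell command python3 -m inch 'ROWS'. ROWS is one flat JSON list of numbers that holds 1 to 5 rows one after another, with no inner brackets; each row has 5 numbers: dx, dy, dz in m, then a turn about the tool's z in rad, then the opening from 0.0 (shut) to 1.0 (fully open); each row shifts and turns the commanded pose from where the row before left it, along the tool's axes as they then stand; what a row does not reach is not made up. A row lasts 1/10 s, in which the tool goes at most 0.05 m and 0.15 rad, less where a joint would pass 70% of its speed; a pose out of reach is approached as far as the arm can. The fingers move at their own pace and stop on an object; the grip force is fixed at half the most. Time passes only in rows, so rows that do not move let the fingers close. It prints the time, the measured TCP pose, the force, the opening and the grip force at its end. Input that does not fit is refused with a message, and nothing moves.
- ctrl.observe(): the state, without advancing time (a new reading comes with each control period).
- ctrl.camera(name): name is "side" or "top"; returns a dict with "frame" (384x512x3 uint8, blue, green, red), "K" (3x3 intrinsics, pixels), "xyz" and "orientation" of the camera in the world. Camera axes: x right, y down, z forward; pixel columns grow to the right and rows downward; lengths in m; the calibration is good to about 2 mm. A picture is of the moment at which its call begins. There is no depth.
- ctrl.finish_job(): hands the job in; it is judged then, once.
The state is a dict: "t": time; "joints": joint angles; "qd": joint speeds; "effort": joint torques, N m; "ee_pos": TCP position; "orientation": TCP orientation; "contact_force": force on the tool from outside, world axes, zero at the start; "wrist_torque": the same for the moment, N m; "opening": opening from 0.0 (shut) to 1.0 (fully open); "gripper_force": force on a finger pad.
Only numpy, scipy, OpenCV 4.12 (cv2) and the standard library are available. Lean on these libraries where they do the work, as an engineer would, in place of code of your own. Each camera call takes 0.05 s, during which the arm holds its last target. There are 200 camera calls.

### The job

The sanding block is in the drawer of the little wooden chest, which cannot come out because the tape measure and the tin of screws stand in front of it. Clear both onto the green cutting mat, open the drawer, take the sanding block out and lay it flat on the middle of the pale board, lengthwise with the board; leave the roll of masking tape in the drawer. Then push the drawer fully shut and put the tape measure and the tin back, each seated in its own foam inlay; the tin is full of screws, so never tip it over.

Things in the scene. Friction and masses are not known exactly. Their poses are not given: they have to be found in the camera images.
- tape_measure: yellow and black tape measure standing on edge in a foam inlay before the drawer; 38 mm thick along its x (-20 to +18 mm), 74 mm long along its y (-35 to +39), 70 mm high, 0.28 kg. Origin: centre of its underside, z up. (Any other tape measure far back on the bench is not part of the job.)
- screw_tin: flat red tin of screws lying in the other foam inlay before the drawer, lid fixed shut; 66 mm along its x, 101 mm along its y, 29 mm high, 0.34 kg. Origin: centre of its underside, z up. (Any other red tin far back on the bench is not part of the job.)
- sanding_block: sanding block in the left or right cell of the drawer: plain reddish-brown wooden block, 60 mm along its x, 110 mm along its y, 30 mm high, 0.11 kg. At the start its 60 mm lie along the drawer's travel and only its front part shows, the rest is under the chest's top. It can be lifted out once the drawer is out 0.13 or more. Origin: centre of its underside, z up.
- masking_tape: cream roll of masking tape lying flat in the other cell of the drawer, 90 mm across, 24 mm high; stays in the drawer. Origin: centre of its underside.
- tape_inlay: fixed foam inlay, the tape measure's place: black frame 112 x 74 mm, 8 mm high; recess with yellow floor 94 mm along its x, 58 mm along its y, floor 4 mm above the bench. The tape measure stands in it with its length (its y) along the inlay's x, either way round. Origin: on the bench under the recess's middle; x is the drawer's line of travel. The drawer passes over the empty inlay.
- tin_inlay: fixed foam inlay, the tin's place: black frame 135 x 98 mm, 8 mm high; recess with blue floor 117 mm along its x, 82 mm along its y, floor 4 mm above the bench. The tin lies in it with its length (its y) along the inlay's x, either way round. Origin as for the other inlay. The inlays lie side by side, middles 176 mm apart, the handle between them; which is left varies.
- side_mat: fixed green cutting mat with a pale grid, 190 mm along its x, 140 mm along its y, 3 mm thick, to the left or right of the work; tape measure and tin fit on it one behind the other along its x. Origin: centre of its underside, on the bench.
- board: fixed pale wooden board on the other side of the work, 190 mm along its x, 120 mm along its y, 18 mm thick: the piece to be sanded next. Origin: centre of its underside, on the bench.
- drawer (a joint): how far the drawer is out, m: 0 shut, 0.155 fully out; ajar (about 0.06) at the start, and soon hits the things in the inlays if pulled. Slides with about 2 N, stays where left. Front 14 mm thick, from 14 to 61 mm above the bench; behind it two cells side by side, each 130 mm along the travel, 127 mm wide, floor 20 mm and rim 54 mm above the bench. Chest 312 wide, 172 deep, 76 mm high.
- drawer_handle (a point): middle of the drawer's handle, moving with it: level steel bar, 10 mm diameter, 64 mm long, axis 40 mm above the bench and 35 mm in front of the drawer's front. The point's x points into the chest along the travel (the drawer opens to -x), y along the bar, z up. Cell middles are 114 mm behind the bar, 67.5 mm to either side. The chest's front edge is 49 mm behind the bar when shut.
Mind the look-alikes: they are no part of the job. Several things look just like the tape_measure: the one meant starts farthest to the robot's left.

How it is judged:
By the outcome, as a careful person would: the job done as asked, in the order asked, and still so for the second after the job is handed in, with the robot touching nothing.
It also fails if it takes over 144 s, if anything falls off the work surface, if the arm or the gripper's body presses on something with over 40 N, if the wrist force passes 120 N, or if a joint passes its speed limit or range.

## Working session

There is one attempt and no reset: what is moved stays moved. The work goes in short steps, Python scripts to look and compute and a shell command to move; the robot and the scene stay as the last step left them, time stands still between calls to the robot, and variables do not carry over. Pictures are saved under pics/ and viewed, at most 14 in all, crops included, and the job is handed in when it is done.

```bash
ls; mkdir -p pics
python3 - <<'E'
from cell import ctrl
import cv2,numpy as np
print(ctrl.pinch_z, ctrl.observe())
for n in("top","side"):
    c=ctrl.camera(n); cv2.imwrite(f"pics/{n}0.png",c["frame"]); print(n,c["K"],c["xyz"],c["orientation"])
E
```

```text
pics
0.0187 {'t': 0.0, 'joints': array([-1.42251524e+00,  3.07580563e-01,  1.50768190e+00,  4.36501304e-06,
        1.32845522e+00, -7.34637834e-02]), 'qd': array([-9.06126655e-04, -7.52625599e-04,  1.06066790e-03, -4.80492428e-05,
        1.01105296e-03,  1.87547210e-03]), 'effort': array([-1.06493935e-03, -4.57553530e+01, -2.51918650e+01, -2.00685173e-05,
        1.32583923e-02, -1.53169407e-05]), 'ee_pos': array([ 0.12635173, -0.56020434,  0.23037355]), 'orientation': array([[ 9.75515438e-01,  2.19930748e-01, -3.09757138e-04],
       [ 2.19930908e-01, -9.75513186e-01,  2.10233554e-03],
       [ 1.60196056e-04, -2.11898595e-03, -9.99997742e-01]]), 'contact_force': array([-0.4125861 ,  0.15922906, -0.01052572]), 'wrist_torque': array([-0.01993882,  0.00053217, -0.01114599]), 'gripper_force': 0.0, 'opening': 0.9992062895276012}
top [[468.40627104   0.         259.09404836]
 [  0.         468.40627104 189.18626117]
 [  0.           0.           1.        ]] [0.33264059 0.00921185 1.15037972] [[-1.52060335e-03 -9.83297306e-01  1.82000261e-01]
 [-9.99998705e-01  1.39936590e-03 -7.94551979e-04]
 [ 5.26595862e-04 -1.82001233e-01 -9.83298161e-01]]
side [[362.51847085   0.         251.60613732]
 [  0.         362.51847085 199.23161971]
 [  0.           0.           1.        ]] [0.20621576 0.75703951 0.80865383] [[-0.92140195 -0.26013698  0.28869916]
 [-0.38853511  0.63134268 -0.67115341]
 [-0.00767628 -0.73057181 -0.68279272]]
```

View pics/top0.png

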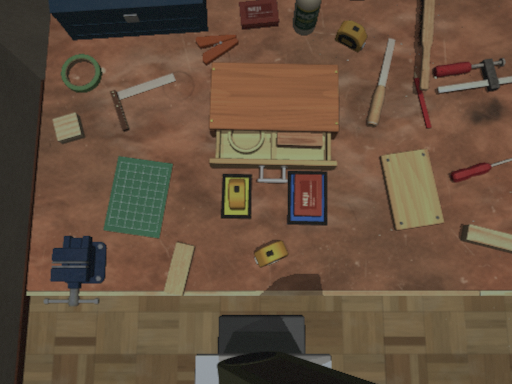

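View pics/side0.png

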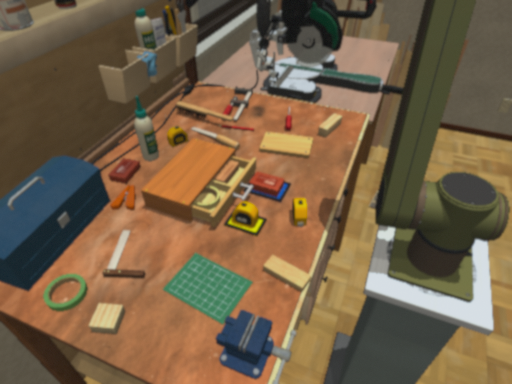

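Candidates for the tape measure are the one in the yellow inlay at top (237,193), a loose one at (271,253) and a far one at (352,36). The one at (237,193) is farthest left, so I choose it. For the tin there is (308,197) in the blue inlay and (259,12) far back; I choose the first. The mat is at (139,196), the board at (412,189), the handle at (273,180), the sanding block at (300,140) in the right cell and the masking tape at (245,143) in the left cell. A close crop checks the choice.

```bash
cat > h.py <<'E'
import numpy as np,cv2
from cell import ctrl
def ray(c,uv):
    uv=np.atleast_2d(np.array(uv,float)); d=np.linalg.inv(c["K"])@np.c_[uv,np.ones(len(uv))].T
    return (np.array(c["orientation"])@d).T
def onz(c,uv,z):
    d=ray(c,uv); o=np.array(c["xyz"]); return o+d*((z-o[2])/d[:,2])[:,None]
def proj(c,p):
    q=(np.atleast_2d(p)-c["xyz"])@np.array(c["orientation"])@np.array(c["K"]).T
    return q[:,:2]/q[:,2:]
def tool(dp):  # world shift -> tool axes
    return np.round(np.array(ctrl.observe()["orientation"]).T@np.array(dp),4)
def mask(c,lo,hi,roi):
    m=cv2.inRange(cv2.cvtColor(c["frame"],cv2.COLOR_BGR2HSV),np.array(lo),np.array(hi)); r=np.zeros_like(m); x0,y0,x1,y1=roi; r[y0:y1,x0:x1]=m[y0:y1,x0:x1]; return r
def rect(c,m,z,name=""):
    m=cv2.morphologyEx(m,cv2.MORPH_CLOSE,np.ones((3,3)))
    k=max(cv2.findContours(m,cv2.RETR_EXTERNAL,cv2.CHAIN_APPROX_NONE)[0],key=cv2.contourArea)
    P=onz(c,k[:,0,:],z)[:,:2]; r=cv2.minAreaRect((P*1000).astype(np.float32))
    print(name,"mm c",np.round(r[0],1),"size",np.round(r[1],1),"ang",round(r[2],1)); return k
E
python3 - <<'E'
from h import *
c=ctrl.camera("top"); f=c["frame"]
rect(c,mask(c,(60,60,30),(95,255,200),(95,145,185,245)),.003,"mat")
rect(c,mask(c,(12,50,120),(30,255,255),(375,140,450,235)),.018,"board")
rect(c,mask(c,(0,0,0),(179,255,45),(215,165,260,225)),.008,"tapeframe")
rect(c,mask(c,(0,0,0),(179,255,45),(280,165,335,230)),.008,"tinframe")
rect(c,mask(c,(100,120,40),(130,255,255),(280,165,335,230)),.004,"blue")
for t in((0,8),(172,179)): rect(c,mask(c,(t[0],150,60),(t[1],255,255),(280,165,335,230)),.033,"tin")
rect(c,mask(c,(0,0,140),(179,60,255),(255,160,290,190)),.045,"handle")
cv2.imwrite("pics/crop0.png",cv2.resize(f[120:275,205:345],None,fx=4,fy=3.8,interpolation=cv2.INTER_CUBIC))
E
```

```text
mat mm c [528.4 309. ] size [137.2 187.1] ang 81.7
board mm c [ 553.9 -375.8] size [205.7 136.1] ang 8.8
tapeframe mm c [528.7  66.3] size [ 71.4 107.9] ang 89.9
tinframe mm c [ 523.9 -109.2] size [ 95.7 132.7] ang 88.4
blue mm c [ 524.8 -110.7] size [ 84.  119.2] ang 88.5
tin mm c [ 526.6 -108.7] size [61.  99.8] ang 88.6Traceback (most recent call last):
  File "<stdin>", line 8, in <module>
  File "h.py", line 17, in rect
    k=max(cv2.findContours(m,cv2.RETR_EXTERNAL,cv2.CHAIN_APPROX_NONE)[0],key=cv2.contourArea)
ValueError: max() iterable argument is empty
```

Run:
```python
from h import *
c=ctrl.camera("top"); f=c["frame"]
h=cv2.cvtColor(f,cv2.COLOR_BGR2HSV); print(h[193,400],h[225,378],h[180,265:285:3].tolist(), h[195,237],h[205,237],h[165,260])
# board: chroma of bench vs board
for v in(130,150,165): rect(c,mask(c,(15,50,v),(30,200,255),(375,140,450,235)),.018,"board%d"%v)
k=rect(c,mask(c,(0,0,110),(179,70,255),(255,160,292,190)),.045,"handle"); print(k[:,0].min(0),k[:,0].max(0))
rect(c,mask(c,(18,150,100),(32,255,255),(222,170,252,218)),.004,"yellow")
rect(c,mask(c,(10,60,90),(30,255,255),(205,155,345,172)),.061,"front")
cv2.imwrite("pics/crop0.png",cv2.resize(f[120:275,205:345],None,fx=4,fy=3.8,interpolation=cv2.INTER_CUBIC))
```

```text
[ 21  94 147] [ 11 109 105] [[99, 12, 154], [96, 8, 153], [83, 7, 153], [70, 5, 151], [50, 5, 152], [50, 5, 153], [45, 7, 152]] [ 27 139 149] [ 19 162 135] [15 30 84]
board130 mm c [ 544.  -368.2] size [187.8 117. ] ang 8.8
board150 mm c [ 455.8 -347.9] size [0. 0.] ang 0.0Traceback (most recent call last):
  File "<stdin>", line 5, in <module>
  File "h.py", line 17, in rect
    k=max(cv2.findContours(m,cv2.RETR_EXTERNAL,cv2.CHAIN_APPROX_NONE)[0],key=cv2.contourArea)
ValueError: max() iterable argument is empty
```

Run:
```python
from h import *
c=ctrl.camera("top"); f=c["frame"]
cv2.imwrite("pics/crop0.png",cv2.resize(f[120:275,205:345],None,fx=4,fy=3.8,interpolation=cv2.INTER_CUBIC))
k=rect(c,mask(c,(0,0,110),(179,70,255),(255,160,292,190)),.045,"handle"); print(k[:,0].min(0),k[:,0].max(0))
k=rect(c,mask(c,(18,130,100),(35,255,255),(222,170,252,218)),.004,"yellow"); print(k[:,0].min(0),k[:,0].max(0))
rect(c,mask(c,(10,60,90),(30,255,255),(205,155,345,172)),.061,"front")
s=ctrl.camera("side");cv2.imwrite("pics/scrop0.png",cv2.resize(s["frame"][160:250,195:315],None,fx=6,fy=6,interpolation=cv2.INTER_CUBIC))
```

```text
handle mm c [574.7 -23.4] size [67.6 37.3] ang 87.7
[258 166] [286 182]
yellow mm c [528.8  65.4] size [58.1 93.4] ang 88.7
[224 177] [248 214]
front mm c [597.9 -28.7] size [333.3  39.3] ang 89.9
```

View pics/crop0.png

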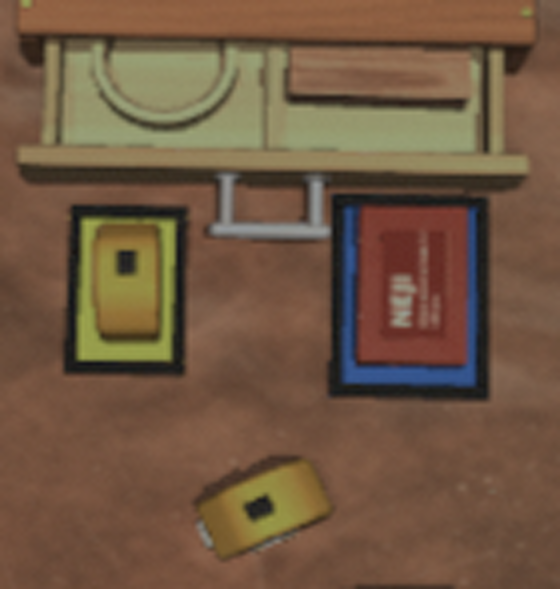

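View pics/scrop0.png

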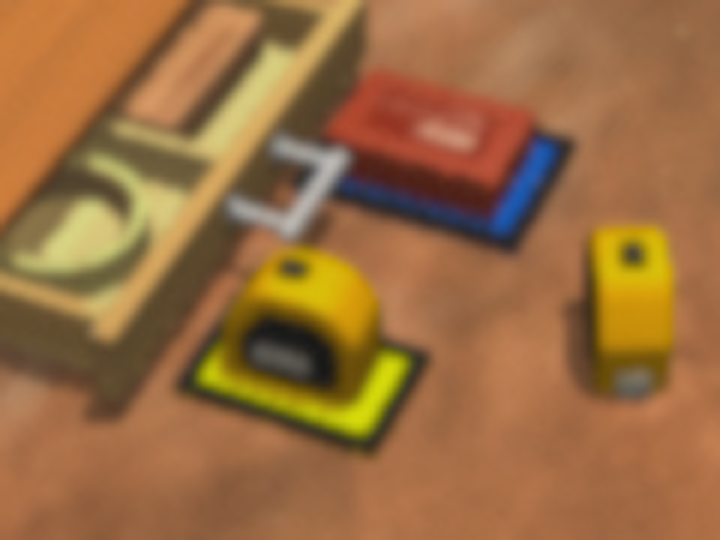

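The crop confirms the choice: the tape measure (crop 127,280) sits in the yellow inlay and the tin (410,285) in the blue one, with the bar handle at (268,231). The loose tape measure at (262,508) is a look-alike.

```bash
python3 - <<'E'
from h import *
c=ctrl.camera("top"); 
C=lambda x,y:(205+x/4,120+y/3.8)
for n,p,z in[("tape sides L",C(93,300),.04),("tape R",C(160,300),.04),("tape frontbase",C(127,340),.01),("tape backtop",C(127,222),.06),("bar L",C(208,231),.042),("bar R",C(330,231),.042),("front top edge L",C(20,165),.061),("front R",C(527,176),.061),("block frontL",C(290,95),.05),("block frontR",C(468,100),.05),("loose tape back",C(300,458),.07),("loose L",C(197,515),.06),("loose R",C(330,495),.06)]:
    print(n,np.round(onz(c,p,z)[0]*1000,1))
E
python3 -m inch '[0.05, 0, 0, 0, 1, 0.05, 0, 0, 0, 1, 0.05, 0, 0, 0.1, 1, 0.05, 0, 0, 0.1, 1, 0.05, 0, 0, 0.05, 1]'
```

```text
tape sides L [514.4  82.4  40. ]
tape R [514.4  42.2  40. ]
tape frontbase [493.1  63.2  10. ]
tape backtop [560.6  61.4  60. ]
bar L [558.4  13.3  42. ]
bar R [558.3 -60.3  42. ]
front top edge L [597.1 125.5  61. ]
front R [ 589.5 -177.1   61. ]
block frontL [645.5 -36.6  50. ]
block frontR [ 642.1 -144.7   50. ]
loose tape back [412.5 -39.5  70. ]
loose L [378.8  19.7  60. ]
loose R [390.8 -57.1  60. ]
t: 0.85
ee_pos: [0.3741, -0.5196, 0.2315]
orientation: [[1.0, -0.031, -0.0], [-0.031, -1.0, 0.0], [-0.0, -0.0, -1.0]]
contact_force: [0.8, -1.7, -0.3]
opening: 0.998
gripper_force: 0.0
```

```bash
python3 -m inch '[0.012, -0.048, 0, 0, 1, 0.012, -0.048, 0, 0, 1, 0.012, -0.048, 0, 0, 1, 0.012, -0.048, 0, 0, 1, 0.012, -0.048, 0, 0, 1]' >/dev/null; python3 -m inch '[0.012, -0.048, 0, 0, 0.7, 0.012, -0.048, 0, 0, 0.7, 0.012, -0.048, 0, 0, 0.7, 0.012, -0.048, 0, 0, 0.7, 0.012, -0.048, 0, 0, 0.7]' >/dev/null;  python3 -m inch '[0.01, -0.048, 0, 0, 0.7, 0.01, -0.045, 0, 0, 0.7, 0, 0, 0, 0, 0.7]'; python3 -c "
from h import *
o=ctrl.observe();print(tool(np.array([.529,.062,.12])-o['ee_pos']),o['joints'])"
```

```text
t: 2.15
ee_pos: [0.5297, 0.0535, 0.2315]
orientation: [[1.0, -0.022, 0.002], [-0.022, -1.0, 0.003], [0.002, -0.003, -1.0]]
contact_force: [-0.3, -0.3, -0.8]
opening: 0.701
gripper_force: 0.0
[-0.0011 -0.0082  0.1115] [0.01937911 0.24652389 1.59462395 0.00283846 1.29881228 1.61150617]
```

```bash
python3 -m inch '[0, 0, 0.04, 0, 0.7, 0, 0, 0.04, 0, 0.7, 0, 0, 0.03, 0, 0.7, 0, 0, 0, 0, 0.7, 0, 0, 0, 0, 0.7]'
python3 - <<'E'
from h import *
o=ctrl.observe();print(tool(np.array([.529,.062,.024])-o['ee_pos']))
s=ctrl.camera("side");cv2.imwrite("pics/a1.png",cv2.resize(s["frame"][130:250,175:335],None,fx=4,fy=4))
E
```

```text
t: 2.65
ee_pos: [0.5284, 0.0475, 0.1214]
orientation: [[1.0, -0.029, -0.001], [-0.029, -1.0, -0.0], [-0.001, 0.0, -1.0]]
contact_force: [0.5, -0.5, 0.6]
opening: 0.7
gripper_force: 0.0
[ 0.0003 -0.0146  0.0974]
```

View pics/a1.png

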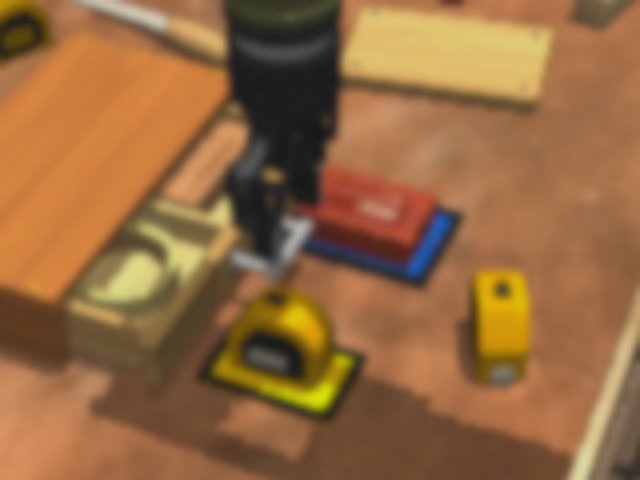

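The side view shows the gripper (275,210) above and slightly right of the tape measure (285,340). It needs 15 mm to the left, then down.

```bash
python3 -m inch '[0, -0.0146, 0, 0, 0.7, 0, 0, 0.035, 0, 0.7, 0, 0, 0.035, 0, 0.7, 0, 0, 0.027, 0, 0.7, 0, 0, 0, 0, 0.7]'; python3 -m inch '[0, 0, 0, 0, 0, 0, 0, 0, 0, 0, 0, 0, 0, 0, 0, 0, 0, 0, 0, 0]';python3 -m inch '[0, 0, -0.04, 0, 0, 0, 0, -0.05, 0, 0, 0, 0, -0.05, 0, 0, 0, 0, 0, 0, 0]'
python3 - <<'E'
from h import *
a=np.radians(-8.3);m=np.array([.5284,.309]);ex=np.array([np.cos(a),np.sin(a)])
print("tape",m+.048*ex,"tin",m-.036*ex); o=ctrl.observe();print(o['joints'],o['ee_pos'])
E
```

```text
t: 3.2
ee_pos: [0.5275, 0.0634, 0.0228]
orientation: [[1.0, -0.028, -0.004], [-0.028, -1.0, 0.0], [-0.004, -0.0, -1.0]]
contact_force: [-0.5, -0.3, 0.6]
opening: 0.701
gripper_force: 0.0
t: 3.6
ee_pos: [0.5308, 0.063, 0.0264]
orientation: [[1.0, -0.028, 0.005], [-0.028, -1.0, 0.001], [0.004, -0.001, -1.0]]
contact_force: [0.5, 1.4, 7.1]
opening: 0.441
gripper_force: 60.8
t: 4.0
ee_pos: [0.5342, 0.0628, 0.1719]
orientation: [[0.999, -0.028, 0.016], [-0.028, -1.0, 0.001], [0.016, -0.001, -1.0]]
contact_force: [1.5, 0.1, -2.1]
opening: 0.438
gripper_force: 61.1
tape [0.57589724 0.3020709 ] tin [0.49277707 0.31419682]
[ 3.85620849e-02  3.01682006e-01  1.67970623e+00 -5.23392617e-05
  1.14462291e+00  1.63773617e+00] [0.53423787 0.06282524 0.17193729]
```

```bash
python3 -m inch '[0.007, -0.04, 0, 0, 0, 0.007, -0.05, 0, 0, 0, 0.007, -0.05, 0, 0, 0, 0.007, -0.05, 0, 0, 0, 0.007, -0.05, 0, 0, 0]' >/dev/null; python3 -m inch '[0, 0, 0, -0.145, 0, 0, 0, 0, -0.145, 0, 0, 0, 0, -0.145, 0, 0, 0, 0, -0.145, 0, 0, 0, 0, -0.145, 0]'>/dev/null;python3 -m inch '[0, 0, 0, -0.145, 0, 0, 0, 0, -0.145, 0, 0, 0, 0, -0.145, 0, 0, 0, 0, -0.145, 0, 0, 0, 0, -0.145, 0]' >/dev/null;python3 -m inch '[0, 0, 0.05, 0, 0, 0, 0, 0.03, 0, 0, 0, 0, 0, 0, 0, 0, 0, 0, 0, 0]'
python3 - <<'E'
from h import *
o=ctrl.observe();print(tool(np.array([.5759,.3021,.028])-o['ee_pos']))
s=ctrl.camera("top");cv2.imwrite("pics/a2.png",cv2.resize(s["frame"][100:280,60:340],None,fx=2.5,fy=2.5))
E
```

```text
t: 5.9
ee_pos: [0.5696, 0.2993, 0.0835]
orientation: [[0.149, 0.989, -0.002], [0.989, -0.149, -0.001], [-0.001, -0.002, -1.0]]
contact_force: [-0.0, 0.1, -2.7]
opening: 0.44
gripper_force: 61.4
[0.0038 0.0059 0.0555]
```

View pics/a2.png

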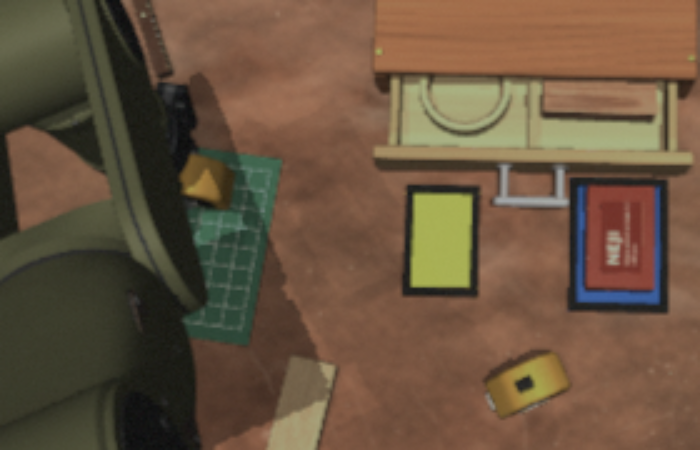

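The tape measure at (208,180) is held over the back of the mat, and the yellow inlay at (441,240) is empty. Lowering it now.

```bash
python3 -m inch '[0.0038, 0.0059, 0.03, 0, 0, 0, 0, 0.02, 0, 0, 0, 0, 0.004, 0, 0, 0, 0, 0.003, 0, 0, 0, 0, 0, 0, 0]'; python3 -m inch '[0, 0, 0.002, 0, 0, 0, 0, 0, 0, 0]'
```

```text
t: 6.45
ee_pos: [0.5779, 0.303, 0.0288]
orientation: [[0.148, 0.989, 0.002], [0.989, -0.148, 0.001], [0.001, 0.002, -1.0]]
contact_force: [-0.6, 1.0, -2.1]
opening: 0.437
gripper_force: 61.3
t: 6.65
ee_pos: [0.5773, 0.3028, 0.0263]
orientation: [[0.148, 0.989, 0.002], [0.989, -0.148, 0.001], [0.001, 0.001, -1.0]]
contact_force: [-0.4, -0.3, -2.5]
opening: 0.435
gripper_force: 61.3
```

```bash
python3 -m inch '[0, 0, 0.002, 0, 0, 0, 0, 0, 0, 0]'|sed -n '1,2p;4p';python3 -m inch '[0, 0, 0.002, 0, 0, 0, 0, 0, 0, 0]'|sed -n '1,2p;4p'
```

```text
t: 6.85
ee_pos: [0.5774, 0.3028, 0.0254]
contact_force: [-1.2, -1.2, 7.3]
t: 7.05
ee_pos: [0.5774, 0.3028, 0.0254]
contact_force: [-5.4, -3.5, 17.9]
```

```bash
python3 -m inch '[0, 0, -0.001, 0, 0.7, 0, 0, 0, 0, 0.7, 0, 0, -0.03, 0, 0.7, 0, 0, -0.05, 0, 0.7, 0, 0, -0.05, 0, 0.7]' >/dev/null; python3 -m inch '[0, 0, -0.03, 0.145, 1, 0, 0, 0, 0.145, 1, 0, 0, 0, 0.145, 1, 0, 0, 0, 0.145, 1, 0, 0, 0, 0.145, 1]'>/dev/null;python3 -m inch '[0, 0, 0, 0.145, 1, 0, 0, 0, 0.145, 1, 0, 0, 0, 0.145, 1, 0, 0, 0, 0.145, 1, 0, 0, 0, 0.145, 1]'>/dev/null; python3 -m inch '[0, 0.05, 0, 0, 1, 0, 0.05, 0, 0, 1, 0, 0.05, 0, 0, 1, 0, 0.05, 0, 0, 1, 0, 0.05, 0, 0, 1]' >/dev/null; python3 -m inch '[-0.012, 0.05, 0, 0, 1, -0.012, 0.05, 0, 0, 1, -0.012, 0.05, 0, 0, 1, 0, 0, 0, 0, 1, 0, 0, 0, 0, 1]'
python3 - <<'E'
from h import *
o=ctrl.observe();print(tool(np.array([.5266,-.1087,.007])-o['ee_pos']))
s=ctrl.camera("side");cv2.imwrite("pics/a3.png",s["frame"])
E
```

```text
t: 9.55
ee_pos: [0.5304, -0.0933, 0.1823]
orientation: [[0.999, -0.032, 0.0], [-0.032, -0.999, 0.001], [0.0, -0.001, -1.0]]
contact_force: [0.1, 0.3, -0.4]
opening: 0.999
gripper_force: 0.0
[-0.0034  0.0156  0.1752]
```

View pics/a3.png

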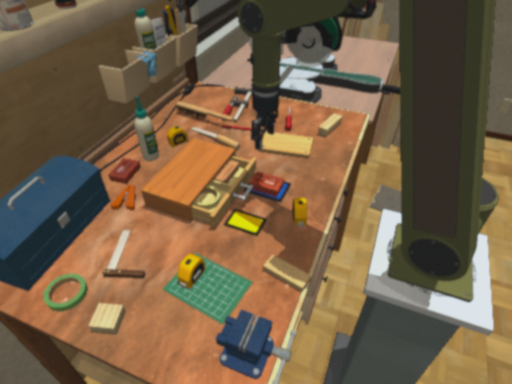

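The tape measure stands upright on the mat at (190,270), and the gripper is above the tin (268,183). Descending onto the tin.

```bash
python3 -m inch '[-0.0034, 0.0156, 0, 0.005, 1, 0, 0, 0.05, 0, 1, 0, 0, 0.05, 0, 1, 0, 0, 0.02, 0, 1, 0, 0, 0, 0, 1]'; python3 -c "
from h import *
o=ctrl.observe();print(tool(np.array([.5266,-.1087,.007])-o['ee_pos']))"
```

```text
t: 10.1
ee_pos: [0.5241, -0.1059, 0.059]
orientation: [[0.999, -0.031, -0.008], [-0.031, -1.0, 0.002], [-0.008, -0.002, -1.0]]
contact_force: [-0.4, -0.0, 1.3]
opening: 1.003
gripper_force: 0.0
[0.0029 0.0029 0.052 ]
```

```bash
python3 -m inch '[0, 0.002, 0.02, 0, 1, 0, 0, 0.02, 0, 1, 0, 0, 0.011, 0, 1, 0, 0, 0, 0, 1]'; python3 -m inch '[0, 0, 0, 0, 0, 0, 0, 0, 0, 0, 0, 0, 0, 0, 0, 0, 0, 0, 0, 0]'
```

```text
t: 10.5
ee_pos: [0.5267, -0.1091, 0.011]
orientation: [[0.999, -0.032, -0.001], [-0.032, -0.999, 0.0], [-0.001, -0.0, -1.0]]
contact_force: [-0.8, 0.3, 1.3]
opening: 0.999
gripper_force: 0.0
t: 10.9
ee_pos: [0.5278, -0.1098, 0.0129]
orientation: [[0.999, -0.033, 0.003], [-0.033, -0.999, -0.001], [0.003, 0.001, -1.0]]
contact_force: [0.1, 1.6, 6.8]
opening: 0.757
gripper_force: 67.8
```

```bash
python3 -m inch '[0, 0, -0.02, 0, 0, 0, 0, -0.03, 0, 0, 0, 0, -0.04, 0, 0, 0, 0, -0.04, 0, 0, 0, 0, 0, 0, 0]'; python3 -m inch '[-0.005, -0.025, 0, 0, 0, -0.01, -0.045, 0, 0, 0, -0.005, -0.045, 0, 0, 0, -0.005, -0.045, 0, 0, 0, -0.005, -0.045, 0, 0, 0]'>/dev/null;python3 -m inch '[-0.005, -0.045, 0, 0, 0, -0.005, -0.045, 0, 0, 0, -0.005, -0.045, 0, 0, 0, -0.005, -0.045, 0, 0, 0, 0, -0.025, 0, 0, 0]'>/dev/null;python3 -m inch '[0, 0, 0, -0.145, 0, 0, 0, 0, -0.145, 0, 0, 0, 0, -0.145, 0, 0, 0, 0, -0.145, 0, 0, 0, 0, -0.145, 0]'>/dev/null;python3 -m inch '[0, 0, 0, -0.145, 0, 0, 0, 0, -0.145, 0, 0, 0, 0, -0.145, 0, 0, 0, 0, -0.145, 0, 0, 0, 0, -0.145, 0]';python3 - <<'E'
from h import *
o=ctrl.observe();print(tool(np.array([.4925,.3142,.02])-o['ee_pos']))
E
```

```text
t: 11.4
ee_pos: [0.5307, -0.1108, 0.147]
orientation: [[0.999, -0.033, 0.012], [-0.033, -0.999, -0.003], [0.012, 0.003, -1.0]]
contact_force: [2.6, -0.0, -3.1]
opening: 0.755
gripper_force: 69.0
t: 13.4
ee_pos: [0.4891, 0.3011, 0.1397]
orientation: [[0.148, 0.989, -0.003], [0.989, -0.148, -0.001], [-0.002, -0.002, -1.0]]
contact_force: [0.1, -0.0, -3.4]
opening: 0.753
gripper_force: 68.9
[0.0137 0.0017 0.1197]
```

```bash
python3 -m inch '[0.0137, 0.0017, 0, 0, 0, 0, 0, 0.04, 0, 0, 0, 0, 0.045, 0, 0, 0, 0, 0.03, 0, 0, 0, 0, 0, 0, 0]'; python3 -m inch '[0, 0, 0.005, 0, 0, 0, 0, 0.003, 0, 0, 0, 0, 0, 0, 0]'|sed -n '1,2p;4p'
```

```text
t: 13.9
ee_pos: [0.4902, 0.3136, 0.0212]
orientation: [[0.156, 0.988, -0.01], [0.988, -0.157, -0.005], [-0.006, -0.009, -1.0]]
contact_force: [-0.5, -1.3, -4.8]
opening: 0.753
gripper_force: 69.1
t: 14.2
ee_pos: [0.4952, 0.3158, 0.0195]
contact_force: [-0.3, -0.0, -3.7]
```

```bash
python3 -m inch '[0, 0, 0.003, 0, 0, 0, 0, 0, 0, 0]'|sed -n '1,2p;4p'; python3 -m inch '[0, 0, 0.002, 0, 0, 0, 0, 0, 0, 0]'|sed -n '1,2p;4p'; python3 -m inch '[0, 0, 0.001, 0, 0, 0, 0, 0, 0, 0]'|sed -n '1,2p;4p'
```

```text
t: 14.4
ee_pos: [0.4945, 0.3153, 0.0161]
contact_force: [-1.0, -0.6, -3.2]
t: 14.6
ee_pos: [0.4941, 0.315, 0.0134]
contact_force: [0.7, 0.2, -3.6]
t: 14.8
ee_pos: [0.494, 0.315, 0.0122]
contact_force: [-0.0, 0.3, -4.9]
```

```bash
python3 -m inch '[0, 0, 0.001, 0, 0, 0, 0, 0, 0, 0]'|sed -n '1,2p;4p'; python3 -m inch '[0, 0, 0.001, 0, 0, 0, 0, 0, 0, 0]'|sed -n '1,2p;4p'
```

```text
t: 15.0
ee_pos: [0.4941, 0.315, 0.0119]
contact_force: [-1.3, -1.4, 2.2]
t: 15.2
ee_pos: [0.4941, 0.315, 0.0119]
contact_force: [-2.8, -2.2, 10.2]
```

```bash
python3 -m inch '[0, 0, -0.001, 0, 0.93, 0, 0, 0, 0, 0.93, 0, 0, 0, 0, 0.93, 0, 0, -0.03, 0, 0.93, 0, 0, -0.05, 0, 0.93]'>/dev/null; python3 -m inch '[0, 0, -0.05, -0.06, 0.9, 0, 0, -0.03, -0.06, 0.25, 0, 0, 0, 0, 0.25]'>/dev/null
python3 - <<'E'
from h import *
o=ctrl.observe();print(o['ee_pos'],o['opening'],tool(np.array([.5585,-.0235,.12])-o['ee_pos']))
E
```

```text
[0.49759056 0.31697187 0.17681784] 0.5764706560559448 [-0.3386  0.0715  0.0556]
```

```bash
python3 -m inch '[-0.048, 0.01, 0, 0, 0.25, -0.048, 0.01, 0, 0, 0.25, -0.048, 0.01, 0, 0, 0.25, -0.048, 0.01, 0, 0, 0.25, -0.048, 0.01, 0, 0, 0.25]'>/dev/null; python3 -m inch '[-0.048, 0.01, 0, 0, 0.25, -0.048, 0.01, 0, 0, 0.25, 0, 0, 0.03, 0, 0.25, 0, 0, 0.02, 0, 0.25, 0, 0, 0, 0, 0.25]'
python3 - <<'E'
from h import *
o=ctrl.observe();print(tool(np.array([.5585,-.0235,.03])-o['ee_pos']))
c=ctrl.camera("top"); cv2.imwrite("pics/b1.png",cv2.resize(c["frame"][100:260,100:340],None,fx=3.2,fy=3.2))
rect(c,mask(c,(0,0,0),(179,255,45),(215,170,260,225)),.008,"tapeframe")
rect(c,mask(c,(20,130,100),(35,255,255),(215,170,260,225)),.004,"yellow")
rect(c,mask(c,(100,120,40),(130,255,255),(280,170,335,230)),.004,"blue")
E
```

```text
t: 17.0
ee_pos: [0.5494, -0.0236, 0.1174]
orientation: [[0.036, 0.999, -0.008], [0.999, -0.036, 0.001], [0.001, -0.008, -1.0]]
contact_force: [-0.6, 0.9, -0.6]
opening: 0.248
gripper_force: 0.0
[0.0004 0.0098 0.0873]
tapeframe mm c [550.9  43.9] size [29.7 84.1] ang 87.7
yellow mm c [541.6  41.3] size [10.2 63.7] ang 86.1
blue mm c [538.4 -85.3] size [31.3 91.3] ang 87.5
```

View pics/b1.png

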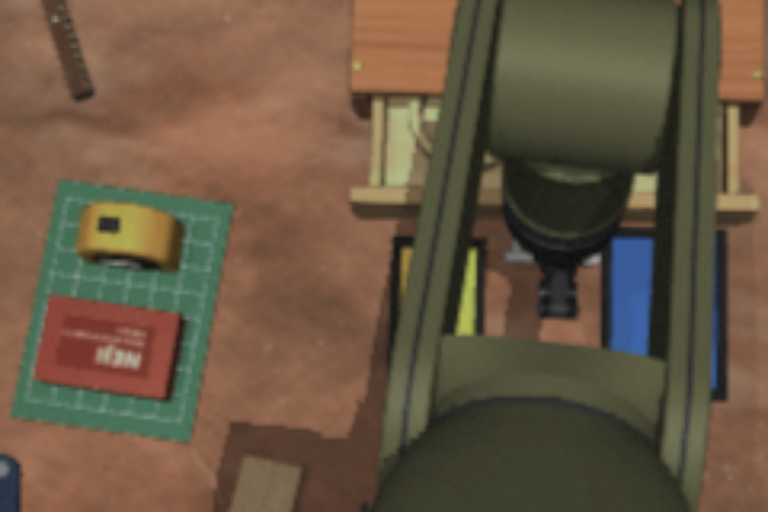

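Both things stand on the mat, the tape measure at (130,235) and the tin at (108,348), and the gripper is above the handle (550,260). Descending onto the bar.

```bash
python3 -m inch '[0, 0.0098, 0, 0, 0.25, 0, 0, 0.03, 0, 0.25, 0, 0, 0.03, 0, 0.25, 0, 0, 0.01, 0, 0.25, 0, 0, 0, 0, 0.25]'; python3 -m inch '[0, 0, 0.012, 0, 0.25, 0, 0, 0.012, 0, 0.25, 0, 0, 0, 0, 0.25]'
```

```text
t: 17.55
ee_pos: [0.5624, -0.0229, 0.0507]
orientation: [[0.033, 0.999, -0.002], [0.999, -0.033, 0.0], [0.0, -0.002, -1.0]]
contact_force: [0.4, -0.3, -0.5]
opening: 0.245
gripper_force: 0.0
t: 17.85
ee_pos: [0.5617, -0.0234, 0.0264]
orientation: [[0.034, 0.999, -0.002], [0.999, -0.034, 0.0], [0.0, -0.002, -1.0]]
contact_force: [-0.2, 0.3, 0.0]
opening: 0.248
gripper_force: 0.0
```

```bash
python3 -m inch '[0, 0, 0, 0, 0, 0, 0, 0, 0, 0, 0, 0, 0, 0, 0]'
```

```text
t: 18.15
ee_pos: [0.5617, -0.0234, 0.0272]
orientation: [[0.034, 0.999, -0.001], [0.999, -0.034, 0.0], [0.0, -0.001, -1.0]]
contact_force: [-1.5, 0.4, -3.6]
opening: 0.087
gripper_force: 58.4
```

```bash
python3 -m inch '[0, -0.02, 0, 0, 0, 0, -0.03, 0, 0, 0, 0, -0.02, 0, 0, 0, 0, -0.012, 0, 0, 0, 0, 0, 0, 0, 0]';python3 -m inch '[0, -0.004, 0, 0, 0, 0, -0.004, 0, 0, 0, 0, 0, 0, 0, 0]'
```

```text
t: 18.65
ee_pos: [0.4778, -0.0214, 0.0272]
orientation: [[0.033, 0.999, -0.003], [0.999, -0.033, -0.001], [-0.001, -0.003, -1.0]]
contact_force: [-2.7, -5.1, -6.1]
opening: 0.086
gripper_force: 61.0
t: 18.95
ee_pos: [0.4729, -0.0213, 0.0272]
orientation: [[0.033, 0.999, 0.001], [0.999, -0.033, -0.001], [-0.001, 0.001, -1.0]]
contact_force: [-0.3, -5.5, -8.2]
opening: 0.091
gripper_force: 60.8
```

```bash
python3 -m inch '[0, 0, 0, 0, 0.25, 0, 0, 0, 0, 0.25, 0, 0, -0.04, 0, 0.25, 0, 0, -0.05, 0, 0.25, 0, 0, -0.05, 0, 0.25]' >/dev/null; python3 -m inch '[-0.05, 0, 0, 0, 1, -0.05, 0, 0, 0, 1, -0.05, 0, 0, 0, 1, -0.05, 0, 0, 0, 1, -0.05, 0, 0, 0, 1]' >/dev/null;python3 -m inch '[-0.05, 0, 0, 0, 1, -0.05, 0, 0, 0, 1, -0.05, 0, 0, 0, 1, 0, 0, 0, 0, 1]'|head -2
python3 - <<'E'
from h import *
c=ctrl.camera("top"); f=c["frame"];cv2.imwrite("pics/b2.png",cv2.resize(f[90:260,100:360],None,fx=3,fy=3))
print(cv2.cvtColor(f,cv2.COLOR_BGR2HSV)[140:190:6,300].tolist())
E
```

```text
t: 20.35
ee_pos: [0.4597, -0.4276, 0.1681]
[[25, 86, 161], [31, 63, 109], [35, 63, 171], [13, 106, 149], [12, 112, 146], [13, 109, 152], [11, 114, 134], [26, 76, 111], [32, 70, 165]]
```

View pics/b2.png

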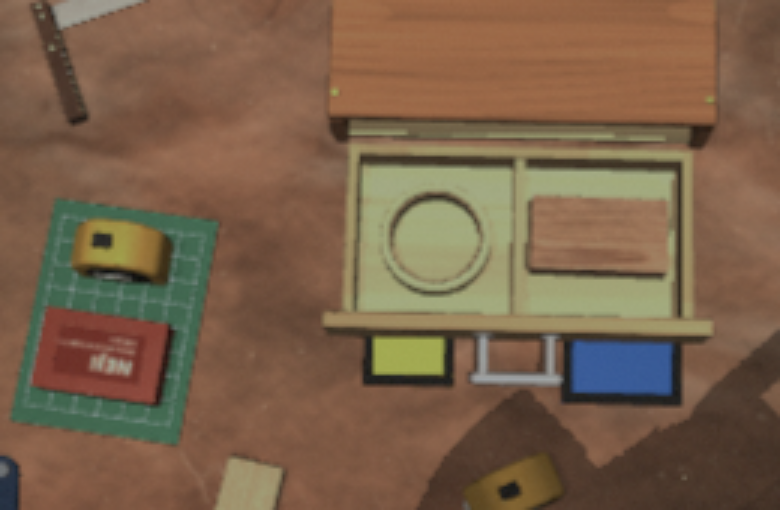

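The drawer is out, with the block at crop (598,235) free in the right cell and the roll at (436,241) in the left one. The mat holds the tape measure and the tin upright.

Run:
```python
from h import *
c=ctrl.camera("top")
rect(c,mask(c,(5,95,110),(17,200,255),(275,152,324,184)),.050,"block")
for t in((0,8),(170,179)): rect(c,mask(c,(t[0],150,60),(t[1],255,255),(105,180,165,232)),.032,"tin")
k=rect(c,mask(c,(15,150,70),(30,255,255),(118,155,165,190)),.06,"tape"); print(k[:,0].min(0),k[:,0].max(0))
k=rect(c,mask(c,(0,0,110),(179,45,255),(255,196,292,222)),.042,"bar"); print(k[:,0].min(0),k[:,0].max(0))
o=ctrl.observe();print(o['ee_pos'],o['joints'])
```

```text
block mm c [588.7 -87.9] size [110.8  59.1] ang 88.5
tin mm c [494.6 313.2] size [96.  61.6] ang 81.7Traceback (most recent call last):
  File "<stdin>", line 4, in <module>
  File "h.py", line 17, in rect
    k=max(cv2.findContours(m,cv2.RETR_EXTERNAL,cv2.CHAIN_APPROX_NONE)[0],key=cv2.contourArea)
ValueError: max() iterable argument is empty
```

```bash
python3 -c "
from h import *
o=ctrl.observe();print(o['ee_pos'],tool(np.array([.5887,-.0879,.168])-o['ee_pos']),o['orientation'][:,0])"
```

```text
[ 0.4589175  -0.42118707  0.16736161] [ 0.3378  0.1175 -0.0004] [3.65034871e-02 9.99333370e-01 5.58461309e-04]
```

```bash
python3 -m inch '[0.045, 0.016, 0, -0.01, 0.92, 0.045, 0.016, 0, 0, 0.92, 0.045, 0.016, 0, 0, 0.92, 0.045, 0.016, 0, 0, 0.92, 0.045, 0.016, 0, 0, 0.92]' >/dev/null;  python3 -m inch '[0.045, 0.016, 0, 0, 0.92, 0.045, 0.016, 0, 0, 0.92, 0, 0, 0, 0, 0.92, 0, 0, 0.04, 0, 0.92, 0, 0, 0, 0, 0.92]' >/dev/null; python3 -c "
from h import *
o=ctrl.observe();print(o['ee_pos'],tool(np.array([.5887,-.0879,.021])-o['ee_pos']),o['orientation'][:,0])"
```

```text
[ 0.57453708 -0.1053694   0.12392651] [0.0175 0.0147 0.1028] [0.02133667 0.99976962 0.00233617]
```

```bash
python3 -m inch '[0.0175, 0.0147, 0, 0, 0.92, 0, 0, 0.03, 0, 0.92, 0, 0, 0.02, 0, 0.92, 0, 0, 0, 0, 0.92]' >/dev/null; python3 -c "
from h import *
o=ctrl.observe();print(o['ee_pos'],tool(np.array([.5887,-.0879,.021])-o['ee_pos']),o['orientation'][:,0])"
```

```text
[ 0.59107881 -0.09040126  0.07568578] [ 0.0024 -0.0021  0.0547] [0.02413342 0.99970779 0.00138166]
```

```bash
python3 -m inch '[0.002, -0.001, 0.02, 0, 0.92, 0, 0, 0.02, 0, 0.92, 0, 0, 0.014, 0, 0.92, 0, 0, 0, 0, 0.92]'; python3 -m inch '[0, 0, 0, 0, 0, 0, 0, 0, 0, 0, 0, 0, 0, 0, 0, 0, 0, 0, 0, 0]'
```

```text
t: 22.25
ee_pos: [0.5918, -0.0889, 0.0226]
orientation: [[0.024, 1.0, -0.003], [1.0, -0.024, 0.001], [0.001, -0.003, -1.0]]
contact_force: [-0.4, 0.4, 0.6]
opening: 0.916
gripper_force: 0.0
t: 22.65
ee_pos: [0.5941, -0.0893, 0.0248]
orientation: [[0.024, 1.0, 0.003], [1.0, -0.024, -0.001], [-0.001, 0.003, -1.0]]
contact_force: [0.5, -0.8, 6.9]
opening: 0.692
gripper_force: 65.7
```

```bash
python3 -m inch '[0, 0, -0.03, 0, 0, 0, 0, -0.04, 0, 0, 0, 0, -0.05, 0, 0, 0, 0, 0, 0, 0]' >/dev/null; python3 -m inch '[-0.045, -0.007, 0, 0, 0, -0.045, -0.007, 0, 0, 0, -0.045, -0.007, 0, 0, 0, -0.045, -0.007, 0, 0, 0, -0.045, -0.007, 0, 0, 0]' >/dev/null; python3 -m inch '[-0.045, -0.007, 0, 0.13, 0, 0, 0, 0, 0.14, 0, 0, 0, 0, 0.14, 0, 0, 0, 0, 0.14, 0, 0, 0, 0, 0.14, 0]' >/dev/null;python3 -m inch '[0, 0, 0, 0.14, 0, 0, 0, 0, 0.14, 0, 0, 0, 0, 0.14, 0, 0, 0, 0, 0.14, 0, 0, 0, 0, 0.14, 0]' >/dev/null;python3 -m inch '[0, 0, 0.04, 0, 0, 0, 0, 0, 0, 0]'; python3 -c "
from h import *
o=ctrl.observe();R=o['orientation'];print(tool(np.array([.544,-.3682,.025])-o['ee_pos']),np.arctan2(R[1,0],R[0,0]))"
```

```text
t: 24.75
ee_pos: [0.541, -0.3552, 0.0984]
orientation: [[0.988, 0.156, -0.008], [0.156, -0.988, 0.006], [-0.007, -0.008, -1.0]]
contact_force: [-0.3, 0.7, -1.7]
opening: 0.687
gripper_force: 65.1
[0.0014 0.0138 0.0733] 0.15697060242443672
```

```bash
python3 -m inch '[0.001, 0.0138, 0, 0, 0, 0, 0, 0.04, 0, 0, 0, 0, 0.02, 0, 0, 0, 0, 0, 0, 0, 0, 0, 0, 0, 0]' >/dev/null; python3 -c "
from h import *
o=ctrl.observe();R=o['orientation'];print(o['ee_pos'],tool(np.array([.544,-.3682,.025])-o['ee_pos']),np.arctan2(R[1,0],R[0,0]))
c=ctrl.camera('top'); cv2.imwrite('pics/b3.png',cv2.resize(c['frame'][100:250,250:450],None,fx=3.5,fy=3.5))"
```

```text
[ 0.5485423  -0.37251247  0.04432724] [-0.0038 -0.005   0.0193] 0.15668969405092356
```

```bash
python3 -m inch '[-0.0035, -0.0045, 0.01, 0, 0, 0, 0, 0.005, 0, 0, 0, 0, 0, 0, 0, 0, 0, 0, 0, 0]'|sed -n '2p;4p';python3 -m inch '[0, 0, 0.003, 0, 0, 0, 0, 0, 0, 0]'|sed -n '2p;4p';python3 -m inch '[0, 0, 0.002, 0, 0, 0, 0, 0, 0, 0]'|sed -n '2p;4p'
```

```text
ee_pos: [0.5435, -0.3674, 0.0284]
contact_force: [-0.0, 0.4, -0.3]
ee_pos: [0.5435, -0.3674, 0.0251]
contact_force: [0.5, -0.1, -1.0]
ee_pos: [0.5434, -0.3674, 0.023]
contact_force: [-0.3, 1.0, -0.6]
```

```bash
python3 -m inch '[0, 0, 0.0015, 0, 0, 0, 0, 0, 0, 0]'|sed -n '2p;4p';python3 -m inch '[0, 0, 0.001, 0, 0, 0, 0, 0, 0, 0]'|sed -n '2p;4p'
```

```text
ee_pos: [0.5435, -0.3675, 0.0228]
contact_force: [-0.9, 1.4, 5.0]
ee_pos: [0.5436, -0.3675, 0.0228]
contact_force: [-3.4, 1.9, 9.6]
```

```bash
python3 -m inch '[0, 0, -0.001, 0, 0.85, 0, 0, 0, 0, 0.85, 0, 0, 0, 0, 0.85, 0, 0, -0.04, 0, 0.85, 0, 0, -0.05, 0, 0.85]' >/dev/null; python3 -m inch '[0, 0, -0.05, -0.139, 0.25, 0, 0, 0, -0.139, 0.25, 0, 0, 0, -0.139, 0.25, 0, 0, 0, -0.139, 0.25, 0, 0, 0, -0.139, 0.25]' >/dev/null;python3 -m inch '[0, 0, 0, -0.139, 0.25, 0, 0, 0, -0.139, 0.25, 0, 0, 0, -0.139, 0.25, 0, 0, 0, -0.139, 0.25, 0, 0, 0, -0.139, 0.25]' >/dev/null;python3 -m inch '[0.048, -0.01, 0, 0, 0.25, 0.048, -0.01, 0, 0, 0.25, 0.048, -0.01, 0, 0, 0.25, 0.048, -0.01, 0, 0, 0.25, 0.048, -0.01, 0, 0, 0.25]' >/dev/null;python3 -m inch '[0.048, -0.01, 0, 0, 0.25, 0.04, 0, 0, 0, 0.25, 0, 0, 0, 0, 0.25, 0, 0, 0, 0, 0.25]' >/dev/null; python3 -c "
from h import *
o=ctrl.observe();R=o['orientation'];print(o['ee_pos'],tool(np.array([.473,-.0213,.027])-o['ee_pos']),np.arctan2(R[1,0],R[0,0]))
c=ctrl.camera('top')
m=mask(c,(15,50,130),(30,200,255),(375,140,450,235));k=rect(c,m,.018,'board')
rect(c,mask(c,(5,95,110),(14,200,255),(390,150,440,220)),.048,'block')
cv2.imwrite('pics/b4.png',cv2.resize(c['frame'][110:260,220:460],None,fx=3.2,fy=3.2))"
```

```text
[ 0.49153021 -0.03743486  0.16183208] [ 0.0158 -0.0189  0.1348] 1.5496578524413416
board mm c [ 544.7 -367.9] size [189.9 117.8] ang 8.7
block mm c [ 543.4 -366.2] size [109.   58.2] ang 9.1
```

View pics/b4.png

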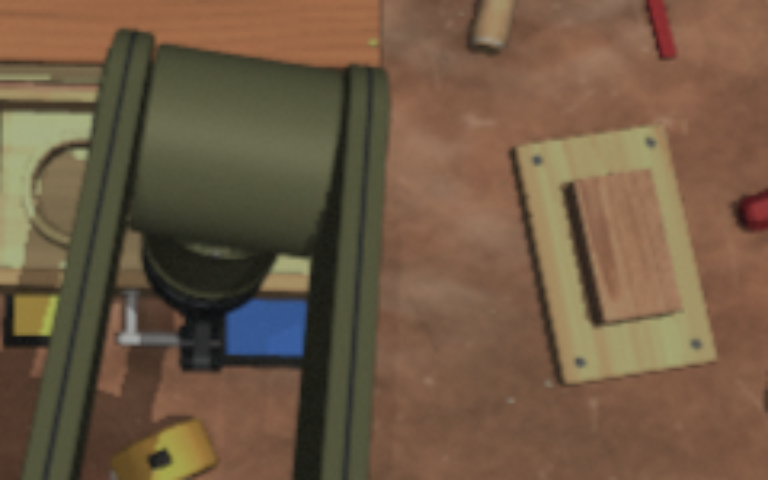

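The block lies at (628,245) in the middle of the board, lined up with it to about 2 mm and 0.4°. Now I grip the handle and shut the drawer.

```bash
python3 -m inch '[0.0158, -0.0189, 0, 0, 0.25, 0, 0, 0.04, 0, 0.25, 0, 0, 0.03, 0, 0.25, 0, 0, 0, 0, 0.25, 0, 0, 0, 0, 0.25]' >/dev/null; python3 -c "
from h import *
o=ctrl.observe();R=o['orientation'];print(o['ee_pos'],tool(np.array([.4725,-.0213,.027])-o['ee_pos']),np.arctan2(R[1,0],R[0,0]))"
```

```text
[ 0.47308166 -0.02311337  0.09166933] [ 0.0018 -0.0005  0.0647] 1.5448704910981388
```

```bash
python3 -m inch '[0.0018, -0.0005, 0.03, 0, 0.25, 0, 0, 0.025, 0, 0.25, 0, 0, 0.01, 0, 0.25, 0, 0, 0, 0, 0.25]'|sed -n '2p;4p';python3 -m inch '[0, 0, 0, 0, 0, 0, 0, 0, 0, 0, 0, 0, 0, 0, 0]'; python3 -m inch '[0, 0.02, 0, 0, 0, 0, 0.03, 0, 0, 0, 0, 0.03, 0, 0, 0, 0, 0.03, 0, 0, 0, 0, 0.015, 0, 0, 0]'|sed -n '2p;4p'; python3 -m inch '[0, 0.006, 0, 0, 0, 0, 0.006, 0, 0, 0, 0, 0, 0, 0, 0]'|sed -n '2p;4p'
```

```text
ee_pos: [0.4728, -0.0206, 0.0268]
contact_force: [-0.6, -0.5, 0.5]
t: 30.15
ee_pos: [0.4736, -0.0205, 0.0279]
orientation: [[0.024, 1.0, 0.003], [1.0, -0.024, -0.001], [-0.001, 0.003, -1.0]]
contact_force: [-0.2, -2.0, 2.4]
opening: 0.087
gripper_force: 58.9
ee_pos: [0.6003, -0.0234, 0.0279]
contact_force: [-3.3, -1.9, 5.3]
ee_pos: [0.6106, -0.0237, 0.028]
contact_force: [1.3, -1.0, 3.5]
```

```bash
for i in 1; do python3 -m inch '[0, 0.005, 0, 0, 0, 0, 0.003, 0, 0, 0, 0, 0, 0, 0, 0]'|sed -n '2p;4p'; done; python3 -m inch '[0, 0.003, 0, 0, 0, 0, 0, 0, 0, 0]'|sed -n '2p;4p'; python3 -m inch '[0, 0.003, 0, 0, 0, 0, 0, 0, 0, 0]'|sed -n '2p;4p'
```

```text
ee_pos: [0.6174, -0.0238, 0.0279]
contact_force: [-0.4, -1.2, 6.6]
ee_pos: [0.6201, -0.0239, 0.0279]
contact_force: [-0.5, -1.8, 6.0]
ee_pos: [0.6231, -0.0239, 0.028]
contact_force: [-1.3, -1.8, 5.9]
```

```bash
python3 -m inch '[0, 0.002, 0, 0, 0, 0, 0, 0, 0, 0]'|sed -n '2p;4p'; python3 -m inch '[0, 0.002, 0, 0, 0, 0, 0, 0, 0, 0]'|sed -n '2p;4p'; python3 -m inch '[0, 0.002, 0, 0, 0, 0, 0, 0, 0, 0]'|sed -n '2p;4p'
```

```text
ee_pos: [0.6249, -0.024, 0.0279]
contact_force: [-1.3, -1.5, 7.0]
ee_pos: [0.6269, -0.024, 0.0279]
contact_force: [-1.3, -2.1, 6.0]
ee_pos: [0.6269, -0.024, 0.0279]
contact_force: [-4.4, -1.7, 10.7]
```

```bash
python3 -m inch '[0, 0.002, 0, 0, 0, 0, 0, 0, 0, 0]'|sed -n '2p;4p'; python3 -m inch '[0, -0.004, 0, 0, 0.25, 0, 0, 0, 0, 0.25, 0, 0, 0, 0, 0.25, 0, 0, -0.04, 0, 0.25, 0, 0, -0.05, 0, 0.25]' >/dev/null; python3 -m inch '[0, 0, -0.05, 0.06, 0.3, 0, 0, 0, 0.06, 0.7, 0, 0, 0, 0, 0.7]' >/dev/null;python3 -c "
from h import *
o=ctrl.observe();R=o['orientation'];print(o['ee_pos'],tool(np.array([.5774,.3028,.16])-o['ee_pos']),np.arctan2(R[1,0],R[0,0]))
c=ctrl.camera('side');cv2.imwrite('pics/c1.png',cv2.resize(c['frame'][110:330,140:340],None,fx=2.7,fy=2.7))"
```

```text
ee_pos: [0.6269, -0.024, 0.0279]
contact_force: [-8.4, -2.2, 13.9]
[ 0.62884694 -0.02370821  0.16891744] [ 0.3157 -0.0978  0.0086] 1.4268473234523282
```

View pics/c1.png

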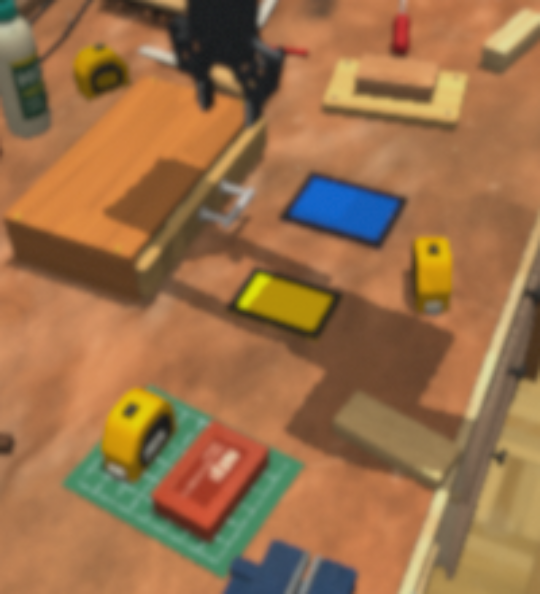

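The drawer looks shut (front at (205,205)), the block is on the board (395,75), and the tape measure (137,430) and the tin (212,480) are on the mat. Next comes the tape measure.

```bash
python3 -m inch '[0.045, -0.014, 0, 0, 0.7, 0.045, -0.014, 0, 0, 0.7, 0.045, -0.014, 0, 0, 0.7, 0.045, -0.014, 0, 0, 0.7, 0.045, -0.014, 0, 0, 0.7]' >/dev/null;python3 -m inch '[0.045, -0.014, 0, 0, 0.7, 0.045, -0.014, 0, 0, 0.7, 0, 0, 0, 0, 0.7, 0, 0, 0, 0, 0.7]' >/dev/null;python3 -c "
from h import *
o=ctrl.observe();R=o['orientation'];print(o['ee_pos'],tool(np.array([.5774,.3028,.024])-o['ee_pos']),np.arctan2(R[1,0],R[0,0]))
c=ctrl.camera('top');cv2.imwrite('pics/c2.png',cv2.resize(c['frame'][60:240,200:345],None,fx=5,fy=3.3,interpolation=cv2.INTER_CUBIC))
rect(c,mask(c,(0,0,0),(179,255,45),(215,165,260,225)),.008,'tapeframe')
rect(c,mask(c,(0,0,0),(179,255,45),(280,165,335,230)),.008,'tinframe')
rect(c,mask(c,(20,130,80),(38,255,255),(215,165,260,225)),.004,'yellow')
rect(c,mask(c,(100,120,40),(130,255,255),(280,165,335,230)),.004,'blue')"
```

```text
[0.57394913 0.30281599 0.164327  ] [0.0008 0.0039 0.1403] 1.4308092572057438
tapeframe mm c [528.7  66.3] size [ 71.4 107.9] ang 89.9
tinframe mm c [ 523.9 -109.7] size [ 94.9 131.4] ang 88.4
yellow mm c [529.2  65.3] size [58.5 94.2] ang 88.6
blue mm c [ 524.8 -110.7] size [ 84.1 119.2] ang 88.5
```

View pics/c2.png

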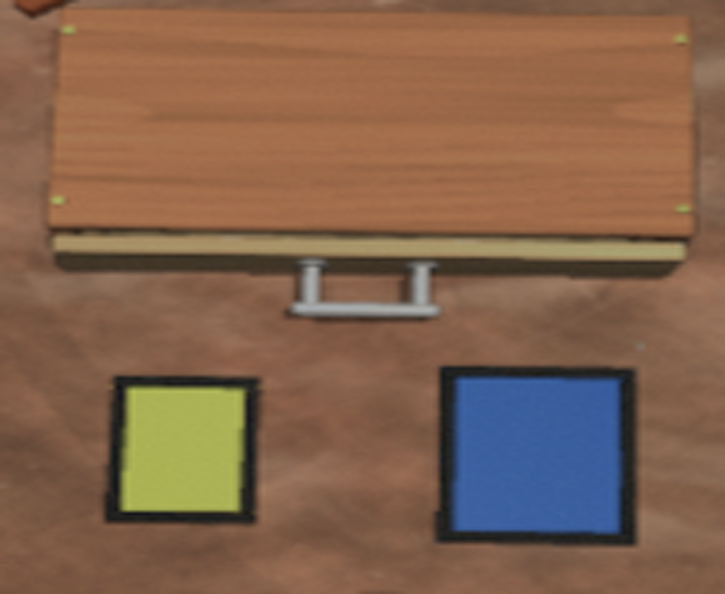

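```bash
python3 -c "
from h import *
c=ctrl.camera('top')
C=lambda x,y:(200+x/5,60+y/3.3)
print(onz(c,C(364,310),.042),onz(c,C(364,233),.076),onz(c,C(364,240),.061),onz(c,C(364,258),.061))
for n in (155,): 
  m=mask(c,(0,0,110),(179,60,255),(262,148,284,160)); ys,xs=np.nonzero(m); print(np.median(ys),xs.min(),xs.max(), np.bincount(ys)[148:])"
python3 -m inch '[0.001, 0.004, 0.05, 0, 0.7, 0, 0, 0.05, 0, 0.7, 0, 0, 0.03, 0, 0.7, 0, 0, 0, 0, 0.7]'
```

```text
[[ 0.62522577 -0.02526615  0.042     ]] [[ 0.67371612 -0.02460194  0.076     ]] [[ 0.67313557 -0.02503746  0.061     ]] [[ 0.65943972 -0.02494369  0.061     ]]
153.0 262 283 [ 3  3  3  6 22 22 22 10]
t: 34.7
ee_pos: [0.5758, 0.2985, 0.0315]
orientation: [[0.146, 0.989, -0.011], [0.989, -0.146, -0.005], [-0.007, -0.01, -1.0]]
contact_force: [-0.4, -0.7, -0.1]
opening: 0.698
gripper_force: 0.0
```

```bash
python3 -m inch '[0.003, 0, 0.004, 0, 0.7, 0, 0, 0.002, 0, 0.7, 0, 0, 0, 0, 0.7]'|sed -n 2p;python3 -m inch '[0, 0, 0, 0, 0, 0, 0, 0, 0, 0, 0, 0, 0, 0, 0, 0, 0, 0, 0, 0]'; python3 -m inch '[0, 0, -0.04, 0, 0, 0, 0, -0.05, 0, 0, 0, 0, -0.05, 0, 0, 0, 0, 0, 0, 0]'|sed -n 2p;python3 -m inch '[0, 0, 0, 0.145, 0, 0, 0, 0, 0.145, 0, 0, 0, 0, 0.145, 0, 0, 0, 0, 0.145, 0, 0, 0, 0, 0.145, 0]' >/dev/null;python3 -m inch '[0, 0, 0, 0.145, 0, 0, 0, 0, 0.145, 0, 0, 0, 0, 0.145, 0, 0, 0, 0, 0.145, 0, 0, 0, 0, 0.145, 0]' >/dev/null;python3 -m inch '[0, 0, 0, 0, 0, 0, 0, 0, 0, 0]' >/dev/null;python3 -c "
from h import *
o=ctrl.observe();R=o['orientation'];print(o['ee_pos'],tool(np.array([.530,.0655,.03])-o['ee_pos']),np.arctan2(R[1,0],R[0,0]))"
```

```text
ee_pos: [0.5817, 0.3058, 0.0329]
t: 35.4
ee_pos: [0.5805, 0.3062, 0.0328]
orientation: [[0.143, 0.99, 0.002], [0.99, -0.143, 0.001], [0.002, 0.001, -1.0]]
contact_force: [-1.4, 0.1, 6.4]
opening: 0.433
gripper_force: 61.2
ee_pos: [0.5851, 0.3077, 0.1798]
[0.57960417 0.30520775 0.17027057] [-0.0447  0.2405  0.1405] -0.019601363167462648
```

```bash
python3 -m inch '[-0.008, 0.03, 0, 0.008, 0, -0.008, 0.048, 0, 0, 0, -0.008, 0.048, 0, 0, 0, -0.008, 0.048, 0, 0, 0, -0.008, 0.048, 0, 0, 0]' >/dev/null;python3 -m inch '[0, 0.018, 0, 0, 0, 0, 0, 0, 0, 0, 0, 0, 0.04, 0, 0, 0, 0, 0, 0, 0, 0, 0, 0, 0, 0]' >/dev/null;python3 -c "
from h import *
o=ctrl.observe();R=o['orientation'];print(o['ee_pos'],tool(np.array([.533,.0655,.045])-o['ee_pos']),np.arctan2(R[1,0],R[0,0]))"
```

```text
[0.5321146  0.06747111 0.1304808 ] [0.0012 0.002  0.0855] -0.029308172982643977
```

```bash
python3 -m inch '[0.001, 0.002, 0.04, 0, 0, 0, 0, 0.03, 0, 0, 0, 0, 0.01, 0, 0, 0, 0, 0, 0, 0, 0, 0, 0, 0, 0]' >/dev/null;python3 -c "
from h import *
o=ctrl.observe();R=o['orientation'];print(o['ee_pos'],tool(np.array([.533,.0655,.038])-o['ee_pos']),np.arctan2(R[1,0],R[0,0]))
c=ctrl.camera('side');cv2.imwrite('pics/c3.png',cv2.resize(c['frame'][150:260,190:310],None,fx=5,fy=5,interpolation=cv2.INTER_CUBIC))"
```

```text
[0.5353736  0.06512081 0.05236099] [-0.0024 -0.0003  0.0144] -0.030399811893034263
```

View pics/c3.png

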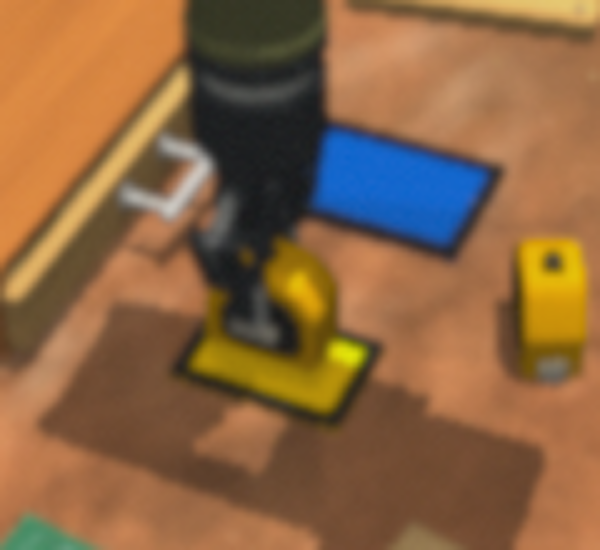

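The held tape measure (270,300) is 15 mm above the yellow recess and inside it on all sides. Lowering it.

```bash
python3 -m inch '[-0.0024, 0, 0.01, 0, 0, 0, 0, 0.004, 0, 0, 0, 0, 0, 0, 0, 0, 0, 0, 0, 0]'|sed -n '2p;4p';python3 -m inch '[0, 0, 0.003, 0, 0, 0, 0, 0, 0, 0]'|sed -n '2p;4p';python3 -m inch '[0, 0, 0.002, 0, 0, 0, 0, 0, 0, 0]'|sed -n '2p;4p'
```

```text
ee_pos: [0.5314, 0.0647, 0.037]
contact_force: [-0.1, 0.2, -3.7]
ee_pos: [0.5318, 0.0647, 0.0339]
contact_force: [-0.1, 0.2, -2.3]
ee_pos: [0.5318, 0.0647, 0.0337]
contact_force: [-2.2, -0.4, 11.1]
```

Contact comes at the expected height, so the tape measure is on the recess floor. Releasing it and going for the tin.

```bash
python3 -m inch '[0, 0, -0.001, 0, 0.7, 0, 0, 0, 0, 0.7, 0, 0, -0.04, 0, 0.7, 0, 0, -0.05, 0, 0.7, 0, 0, -0.05, 0, 0.7]' >/dev/null; python3 -m inch '[-0.008, -0.048, 0, 0, 1, -0.008, -0.048, 0, 0, 1, -0.008, -0.048, 0, 0, 1, -0.008, -0.048, 0, 0, 1, -0.008, -0.048, 0, 0, 1]' >/dev/null;python3 -m inch '[0, 0, 0, -0.145, 1, 0, 0, 0, -0.145, 1, 0, 0, 0, -0.145, 1, 0, 0, 0, -0.145, 1, 0, 0, 0, -0.145, 1]' >/dev/null;python3 -m inch '[0, 0, 0, -0.145, 1, 0, 0, 0, -0.145, 1, 0, 0, 0, -0.145, 1, 0, 0, 0, -0.145, 1, 0, 0, 0, -0.145, 1]' >/dev/null;python3 -m inch '[0, 0, 0.04, 0, 1, 0, 0, 0, 0, 1, 0, 0, 0, 0, 1]' >/dev/null;python3 -c "
from h import *
o=ctrl.observe();R=o['orientation'];print(o['ee_pos'],tool(np.array([.4943,.3145,.01])-o['ee_pos']),np.arctan2(R[1,0],R[0,0]))
c=ctrl.camera('top');k=rect(c,mask(c,(20,170,60),(38,255,255),(215,165,260,225)),.004,'yellow')
cv2.imwrite('pics/c4.png',cv2.resize(c['frame'][140:235,205:345],None,fx=5,fy=5,interpolation=cv2.INTER_CUBIC))"
```

```text
[0.49806945 0.3053911  0.13228029] [ 0.0087 -0.0048  0.1223] 1.4184804810095437Traceback (most recent call last):
  File "<string>", line 4, in <module>
    c=ctrl.camera('top');k=rect(c,mask(c,(20,170,60),(38,255,255),(215,165,260,225)),.004,'yellow')
                           ~~~~^^^^^^^^^^^^^^^^^^^^^^^^^^^^^^^^^^^^^^^^^^^^^^^^^^^^^^^^^^^^^^^^^^^^
  File "h.py", line 17, in rect
    k=max(cv2.findContours(m,cv2.RETR_EXTERNAL,cv2.CHAIN_APPROX_NONE)[0],key=cv2.contourArea)
ValueError: max() iterable argument is empty
```

```bash
python3 -m inch '[0.0087, -0.0048, 0, 0, 1, 0, 0, 0.04, 0, 1, 0, 0, 0.03, 0, 1, 0, 0, 0, 0, 1, 0, 0, 0, 0, 1]' >/dev/null;python3 -c "
from h import *
o=ctrl.observe();R=o['orientation'];print(o['ee_pos'],tool(np.array([.4943,.3145,.011])-o['ee_pos']),np.arctan2(R[1,0],R[0,0]))"
```

```text
[0.49582924 0.31591046 0.06376466] [-0.0016 -0.0013  0.0528] 1.419007868798101
```

```bash
python3 -m inch '[-0.0016, -0.0013, 0.03, 0, 1, 0, 0, 0.015, 0, 1, 0, 0, 0.008, 0, 1, 0, 0, 0, 0, 1, 0, 0, 0, 0, 1]'|sed -n '2p;4p'; python3 -m inch '[0, 0, 0, 0, 0, 0, 0, 0, 0, 0, 0, 0, 0, 0, 0, 0, 0, 0, 0, 0]'; python3 -m inch '[0, 0, -0.02, 0, 0, 0, 0, -0.03, 0, 0, 0, 0, -0.04, 0, 0, 0, 0, -0.04, 0, 0, 0, 0, 0, 0, 0]' |sed -n 2p;python3 -m inch '[0, 0, 0, 0.145, 0, 0, 0, 0, 0.145, 0, 0, 0, 0, 0.145, 0, 0, 0, 0, 0.145, 0, 0, 0, 0, 0.145, 0]' >/dev/null;python3 -m inch '[0, 0, 0, 0.145, 0, 0, 0, 0, 0.145, 0, 0, 0, 0, 0.145, 0, 0, 0, 0, 0.145, 0, 0, 0, 0, 0.145, 0]' >/dev/null;python3 -m inch '[0, 0, 0, 0, 0, 0, 0, 0, 0, 0]' >/dev/null;python3 -c "
from h import *
o=ctrl.observe();R=o['orientation'];print(o['ee_pos'],tool(np.array([.526,-.1105,.1])-o['ee_pos']),np.arctan2(R[1,0],R[0,0]))"
```

```text
ee_pos: [0.4952, 0.3145, 0.0114]
contact_force: [0.2, 0.1, -0.5]
t: 43.1
ee_pos: [0.4948, 0.3143, 0.0117]
orientation: [[0.152, 0.988, 0.002], [0.988, -0.152, 0.001], [0.002, 0.002, -1.0]]
contact_force: [-0.8, 0.5, 6.2]
opening: 0.755
gripper_force: 68.2
ee_pos: [0.4977, 0.3159, 0.1461]
[0.49322603 0.31336947 0.13895704] [0.0446 0.4228 0.0393] -0.0278192943026432
```

```bash
python3 -m inch '[0.0045, 0.025, 0, 0, 0, 0.0045, 0.045, 0, 0, 0, 0.0045, 0.045, 0, 0, 0, 0.0045, 0.045, 0, 0, 0, 0.0045, 0.045, 0, 0, 0]' >/dev/null; python3 -m inch '[0.0045, 0.045, 0, 0, 0, 0.0045, 0.045, 0, 0, 0, 0.0045, 0.045, 0, 0, 0, 0.0045, 0.045, 0, 0, 0, 0.0045, 0.037, 0, 0, 0]' >/dev/null;python3 -m inch '[0, 0, 0.03, 0, 0, 0, 0, 0.03, 0, 0, 0, 0, 0, 0, 0, 0, 0, 0, 0, 0]' |sed -n '1,3p';python3 -c "
from h import *
o=ctrl.observe();R=o['orientation'];print(o['ee_pos'],tool(np.array([.526,-.1105,.02])-o['ee_pos']),np.arctan2(R[1,0],R[0,0]))"
```

```text
t: 46.2
ee_pos: [0.5251, -0.1092, 0.0796]
orientation: [[1.0, -0.03, -0.002], [-0.03, -1.0, 0.001], [-0.002, -0.001, -1.0]]
[ 0.52512587 -0.10916436  0.07958236] [0.001  0.0013 0.0596] -0.029765849753185802
```

Contact should come near z 0.0127.

```bash
python3 -m inch '[0.001, 0.0013, 0.03, 0, 0, 0, 0, 0.02, 0, 0, 0, 0, 0.01, 0, 0, 0, 0, 0, 0, 0, 0, 0, 0, 0, 0]'|sed -n '2p;4p'; python3 -m inch '[0, 0, 0.003, 0, 0, 0, 0, 0, 0, 0]'|sed -n '2p;4p';python3 -m inch '[0, 0, 0.002, 0, 0, 0, 0, 0, 0, 0]'|sed -n '2p;4p'
```

```text
ee_pos: [0.5279, -0.1108, 0.0211]
contact_force: [-0.0, -1.1, -3.8]
ee_pos: [0.5274, -0.1108, 0.0178]
contact_force: [-0.1, -0.1, -3.4]
ee_pos: [0.5268, -0.1107, 0.0151]
contact_force: [0.3, 0.5, -4.1]
```

```bash
python3 -m inch '[0, 0, 0.002, 0, 0, 0, 0, 0, 0, 0]'|sed -n '2p;4p';python3 -m inch '[0, 0, 0.001, 0, 0, 0, 0, 0, 0, 0]'|sed -n '2p;4p';python3 -m inch '[0, 0, 0.001, 0, 0, 0, 0, 0, 0, 0]'|sed -n '2p;4p'
```

```text
ee_pos: [0.5267, -0.1107, 0.0128]
contact_force: [-0.5, 0.4, -3.4]
ee_pos: [0.5268, -0.1107, 0.0127]
contact_force: [-0.8, 1.2, 4.3]
ee_pos: [0.5268, -0.1107, 0.0127]
contact_force: [-4.0, 1.4, 12.7]
```

```bash
python3 -m inch '[0, 0, -0.001, 0, 0.97, 0, 0, 0, 0, 0.97, 0, 0, 0, 0, 0.97, 0, 0, -0.03, 0, 0.97, 0, 0, -0.05, 0, 0.97]' >/dev/null; python3 -m inch '[0, 0, -0.05, 0, 1, 0, 0, -0.05, 0, 1, 0, 0.05, 0, 0, 1, 0, 0.05, 0, 0, 1, 0, 0.05, 0, 0, 1]' >/dev/null;python3 -m inch '[0, 0.05, 0, 0, 1, 0, 0.05, 0, 0, 1, 0, 0.05, 0, 0, 1, 0, 0.05, 0, 0, 1, 0, 0.05, 0, 0, 1]' >/dev/null;python3 -m inch '[0, 0.05, 0, 0, 1, 0, 0, 0, 0, 1, 0, 0, 0, 0, 1]'|sed -n 1,2p; python3 -c "
from h import *
t=ctrl.camera('top')['frame'][125:225,205:345]; s=ctrl.camera('side')['frame'][150:240,190:310]
a=cv2.resize(t,(420,300),interpolation=cv2.INTER_CUBIC);b=cv2.resize(s,(380,285),interpolation=cv2.INTER_CUBIC)
o=np.zeros((300,800,3),np.uint8);o[:,:420]=a;o[:285,420:]=b;cv2.imwrite('pics/z.png',o)"
```

```text
t: 49.5
ee_pos: [0.5119, -0.5616, 0.1903]
```

View pics/z.png

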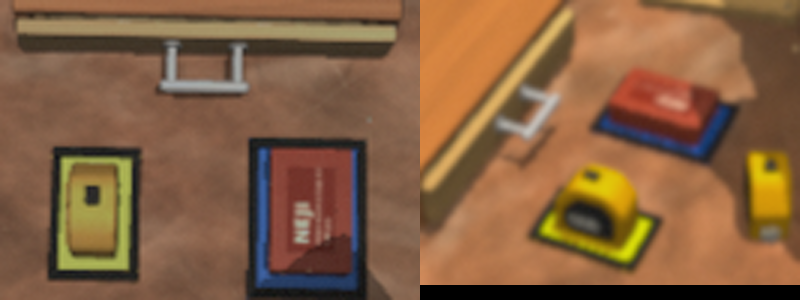

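The last picture shows the tape measure (93,208) inside the yellow recess, the tin (310,210) inside the blue one, and the drawer shut with its front against the chest (205,35). Handing in.

```bash
python3 -c "
from cell import ctrl
print(ctrl.finish_job())"
```

```text
the job is handed in; nothing more can be done
None
```

The job is handed in at about 50 s: the sanding block lies flat on the middle of the board, lengthwise (within about 2 mm), the masking tape was left in the drawer, the drawer is shut, and the tape measure and the tin are back in their inlays with the tin kept level throughout.

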